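# Centre the display stopper on its plinth

## Task

The little display stopper has been left near the edge of its round marble plinth. Nudge it to the middle of the plinth with light fingertip taps, without tipping it, lifting it or knocking it off, and leave it standing there. Do not shift the plinth or disturb the things around it.

Things in the scene. Friction and masses are not known exactly. Their poses are not given: they have to be found in the camera images.
- stopper: display stopper, one rigid top-heavy piece 69 mm tall, 0.1 to 0.2 kg, standing loose on the plinth: a round brass foot (32 mm diameter, straight rim 9 mm high, its widest part), a thin brass stem (10 mm at its narrowest, 20 mm up), a cork and a dark turned wooden knob on top (26 mm diameter at 41 mm up). Origin: centre of the foot's underside; z up along the stem. Pushed slowly at the brass foot it slides; pushed higher up it tips over.
- plinth: round white marble plinth, 35 mm high, flat top of 84 mm diameter, bottom bead 94 mm diameter, about 0.8 kg, standing loose on the bar. Origin: centre of its underside, so the middle of its top lies 35 mm above; z up.
- votive: low bowl-shaped glass with a tealight in it, 74 mm wide, 43 mm high, bystander to the right; origin under its centre
- tealight: tealight, 40 mm wide, 44 mm high with its flame, inside the votive glass; origin under its centre
- matchbox: matchbox 36 x 54 x 15 mm, bystander near the front right; origin under its centre
- coaster: square slate coaster 67 x 67 x 6 mm, bystander near the front left; origin under its centre
- cup: steel measuring cup with a side handle, 58 x 79 x 92 mm, bystander to the left; origin under its centre
- candle: second tealight, 40 mm wide, 44 mm high with its flame, bystander standing on the bar about 100 mm from the plinth's centre; origin under its centre
There are look-alikes about, which are no part of the job. There is more than one size of the stopper; the job needs the smallest.

How it is judged:
By the outcome, as a careful person would: the job done as asked, in the order asked, and still so for the second after the job is handed in, with the robot touching nothing.
It also fails if it takes over 45 s, if anything falls off the work surface, if the arm or the gripper's body presses on something with over 40 N, if the wrist force passes 120 N, or if a joint passes its speed limit or range.

## Robot

A 6-joint arm with a two-finger parallel gripper is mounted at the origin on a cart in front of the work surface, level with it; the furniture and walls round the work are solid. World frame = base frame: x ahead of the robot, y to its left, z up, the work surface at z = 0. Lengths are in m, angles in degrees, forces in N, time in s.
With the tool pointing down it reaches from about 0.325 to 0.75 m from the base axis. Payload 7.6 kg.
Tool frame: the origin (TCP) lies at the very end of the fingers, on their centre line; the grasp point (between the pads) lies env.grip_point_offset behind it (env.grip_point_offset is the distance from the TCP to the grasp point, in m); z points along the fingers, y is the line along which they close (so a half turn about z gives the same grasp; the last joint's range is limited). The gripper opens to 85 mm and grips with 20 to 120 N. Pads are 22 mm wide; open, the fingers measure 114 mm over their backs; the gripper's body (76 mm by 85 mm) begins 54 mm behind the grasp point. The pads swing forward as they close: fully open they stand 13 mm farther back than shut.
Start: joints at [-72.783, 2.991, 80.254, -0, 96.75, -4.028], TCP at [0.19, -0.489, 0.231] pointing down, gripper open.
Joint ranges: [-166.34, 166.34], [-52.06, 124.39], [6.96, 135.62], [-60.46, 240.46], [14.63, 156.25], [-167.68, 167.68]. Speed limits (degrees/s): [147.25, 147.25, 172.46, 180, 180, 180].

## Interface

Orientations are given as [roll, pitch, yaw] about the fixed x, y, z axes, in that order (R = Rz(yaw) Ry(pitch) Rx(roll)).
In Python, from cell import env, optics, spotter gives the robot as it stands. The module is installed in compiled form; this text tells all that it offers.
- The arm moves only by the tool send_rows, never from a script. Its argument "moves" is a list of rows, each an object with "delta_pos": the shift along the tool's x, y, z in units of 0.5 m (1.0 is 0.5 m), a list of three; "yaw": the turn about the tool's z in units of 360 degrees (1.0 is 360 degrees). In form: [{"delta_pos": [x, y, z], "yaw": yaw}, ...]. A call has 1 to 5 rows; each row is the pose to reach, as a shift and turn from the pose commanded when the call began, along the tool's axes at that moment, turning the shorter way round; what a row does not reach only later rows make up. A row lasts 1/10 s, in which the tool goes at most 50 mm and 8.59 degrees, less where a joint would pass 70% of its speed; a pose out of reach is approached as far as the arm can. A call with a number of a shift or a turn outside -1 to 1 is refused whole. A call with a gripper value outside its range is refused whole. "claw" is the closure, from -1 (fully open) to 1 (shut), set as the call begins (left out, the last holds). The fingers move at their own pace and stop on an object; "grip_force" is the grip in N (left out, the last holds). Time passes only in rows, so rows that repeat a pose let the fingers close. It gives the time, the measured TCP pose, the force, the opening and the grip force at its end, in the units of the state.
- env.observe(): the state, without advancing time (a new reading comes with each control period).
- optics.camera(name): name is "scene" or "top" or "wrist"; returns a dict with "color" (384x512x3 uint8, red, green, blue), "range_z" (384x512 float32, m along the optical axis (not along the pixel's ray), 0 where there is no reading), "fovy" (degrees; the focal length in pixels is half the picture's height over the tangent of half this angle, whatever the lens; pixels are square), "cx", "cy" (the principal point, pixels), "rvec" (rotation vector, rad) and "tvec" (3), from world to camera coordinates, as OpenCV has them. Camera axes: x right, y down, z forward; pixel columns grow to the right and rows downward; lengths in m; the calibration is good to about 2 mm. A picture is of the moment at which its call begins.
- env.hand_in(): hands the job in; it is judged then, once.
Trained networks look in a picture, given as the dict that the camera call returned (one of the last four; its "shot" number tells which), for a name from the list of things; names that differ only in an ending like _2 or _b are one class to them, and where a whole thing is asked for, a point or a joint stands for the part that bears it (a point fixed in the world has none). Each returns a list of dicts, best first, with "confidence" (0 to 1); they miss things now and then, are a little off and sometimes report something else, mostly with a low value. They report only what shows in the picture. A call takes as long as a camera call. They do not tell look-alikes from the thing itself.
- spotter.spot_in(picture, target): "location" ([column, row] in pixels, amid what is visible of it).
- spotter.landmark_of(picture, target): "location" ([column, row] in pixels: a listed point, or the origin of a listed thing).
The state is a dict: "time_s": time; "joints": joint angles; "qvel": joint speeds; "effort": joint torques, N m; "eef_pos": TCP position; "tool_rot": TCP orientation; "ft_force": force on the tool from outside, world axes, zero at the start; "wrist_torque": the same for the moment, N m; "grip_width": finger opening in m; "finger_force": force on a finger pad.
Only numpy, scipy, OpenCV 4.12 (cv2) and the standard library are available. Lean on these libraries where they do the work, as an engineer would, in place of code of your own. Each camera call takes 0.05 s, during which the arm holds its last target. There are 200 camera calls.

## Working session

There is one attempt and no reset: what is moved stays moved. The work goes in short steps, Python scripts to look and compute and a tool call to move; the robot and the scene stay as the last step left them, time stands still between calls to the robot, and variables do not carry over. Pictures are saved under pics/ and viewed, at most 10 in all, crops included, and the job is handed in when it is done.

Besides the shell and the picture viewer there is one more tool, called by a JSON object that holds its "api" and its "payload". send_rows: Moves the arm, as the interface text tells. Shifts and turns lie within -1 to 1; 1 stands for 0.5 m of shift or 360 degrees of turn. Its arguments: {"type":"object","properties":{"moves":{"type":"array","items":{"type":"object","properties":{"delta_pos":{"type":"array","items":{"type":"number","minimum":-1,"maximum":1}},"yaw":{"type":"number","minimum":-1,"maximum":1}}}},"claw":{"type":"number"},"grip_force":{"type":"number"}},"required":["moves"]}

```bash
mkdir -p pics
cat > h.py <<'E'
from cell import env, optics, spotter
import numpy as np, cv2
def K(p):
    f=p["color"].shape[0]/2/np.tan(np.radians(p["fovy"])/2); return f
def world(p,uv,z=None):
    f=K(p);R=cv2.Rodrigues(np.array(p["rvec"],float))[0];t=np.array(p["tvec"],float).ravel()
    u,v=uv;d=np.array([(u-p["cx"])/f,(v-p["cy"])/f,1.])
    c=-R.T@t;w=R.T@d
    if z is None:
        s=p["range_z"][int(round(v)),int(round(u))]
    else: s=(z-c[2])/w[2]
    return c+s*w
def cloud(p):
    f=K(p);R=cv2.Rodrigues(np.array(p["rvec"],float))[0];t=np.array(p["tvec"],float).ravel()
    v,u=np.mgrid[:p["range_z"].shape[0],:p["range_z"].shape[1]];s=p["range_z"]
    P=np.stack([(u-p["cx"])/f*s,(v-p["cy"])/f*s,s],-1)
    W=(P-t)@R; W[s==0]=np.nan
    return W
def save(p,n): cv2.imwrite("pics/"+n,p["color"][:,:,::-1])
E
python3 - <<'E'
from h import *
print(env.observe(), env.grip_point_offset)
for c in("scene","top"):
    p=optics.camera(c);save(p,c+".png")
    print(c, p["fovy"], np.round(-cv2.Rodrigues(p["rvec"])[0].T@np.ravel(p["tvec"]),3))
    for n,z in(("stopper",.035),("plinth",0),("candle",0),("votive",0),("matchbox",0),("coaster",0),("cup",0)):
        for r in spotter.landmark_of(p,n)[:4]: print(n,np.round(r["location"],1),round(r["confidence"],2),np.round(world(p,r["location"],z),3))
E
```

```text
{'time_s': 0.0, 'joints': array([-7.27844326e+01,  3.02803158e+00,  8.03158231e+01, -3.57807601e-04,
        9.67518967e+01, -4.02740615e+00]), 'qvel': array([ 0.02604427, -0.06040624,  0.03944532, -0.04778244,  0.01680156,
        0.10409915]), 'effort': array([ 5.82793728e-04, -3.81662250e+01, -3.60189593e+01,  3.86536738e-05,
        6.12425327e-03,  3.41345572e-05]), 'eef_pos': array([ 0.19014667, -0.48900439,  0.23044032]), 'tool_rot': array([-1.79904460e+02, -6.37044158e-03,  2.12429265e+01]), 'ft_force': array([ 0.18825416,  0.05196663, -0.41018643]), 'wrist_torque': array([ 0.01656652,  0.02694765, -0.00654638]), 'finger_force': 0.0, 'grip_width': 0.08570506170828293} 0.0187
scene 52.42122873218352 [0.048 0.743 0.779]
stopper [262.8 183.7] 0.85 [ 0.579 -0.096  0.035]
stopper [235.7 201.8] 0.72 [0.596 0.025 0.035]
stopper [269.2 193.7] 0.43 [ 0.534 -0.065  0.035]
plinth [274.7 203.6] 0.75 [ 0.516 -0.07   0.   ]
candle [308.3 215. ] 0.65 [ 0.405 -0.082  0.   ]
votive [302.4 168. ] 0.8 [ 0.539 -0.292  0.   ]
matchbox [332.  173.8] 0.58 [ 0.438 -0.319  0.   ]
coaster [229.  289.4] 0.98 [0.436 0.273 0.   ]
coaster [298.4 167. ] 0.42 [ 0.554 -0.29   0.   ]
cup [197.6 270. ] 0.82 [ 0.54  0.27 -0.  ]
top 53.80173776869307 [0.413 0.007 0.942]
stopper [279.  207.9] 0.64 [ 0.534 -0.07   0.035]
stopper [298.6 174.2] 0.64 [ 0.618 -0.118  0.035]
stopper [260.1 172.6] 0.55 [ 0.621 -0.023  0.035]
plinth [271.9 217.3] 0.71 [ 0.515 -0.055  0.   ]
candle [283.5 259.2] 0.52 [ 0.412 -0.084  0.   ]
votive [363.2 208.6] 0.95 [ 0.541 -0.286  0.   ]
matchbox [369.3 248.1] 0.62 [ 0.442 -0.297  0.   ]
coaster [133.6 243.7] 0.94 [0.444 0.284 0.   ]
cup [135.7 207.5] 0.9 [0.534 0.285 0.   ]
cup [138.7 242.8] 0.37 [0.447 0.271 0.   ]
```

Run:
```python
import cv2
a=cv2.imread("pics/scene.png")[130:280,180:360];b=cv2.imread("pics/top.png")[130:280,190:370]
cv2.imwrite("pics/both.png",cv2.resize(cv2.hconcat([a,b]),None,fx=2.2,fy=2.2,interpolation=cv2.INTER_CUBIC))
```

```text
(no output)
```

View pics/both.png

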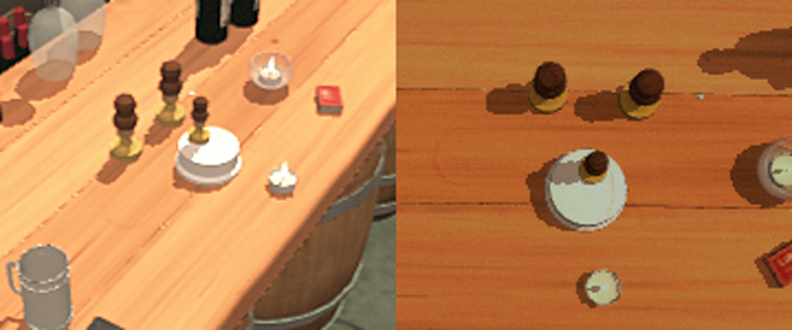

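The small stopper stands on the plinth at its far right edge, around (596,165) in the right half. The two larger look-alikes are behind it on the bar, and the candle is in front. Next I'll measure with the depth data.

```bash
cat >> h.py <<'E'
def measure(p,c0=(.515,-.06),rs=.05):
    W=cloud(p).reshape(-1,3); W=W[~np.isnan(W[:,0])]
    d=np.hypot(W[:,0]-c0[0],W[:,1]-c0[1])
    T=W[(d<.06)&(abs(W[:,2]-.035)<.006)]
    c,r=cv2.minEnclosingCircle(T[:,:2].astype(np.float32)*1000)
    print(p["shot"],"top n",len(T),"z",np.median(T[:,2]).round(4),"circle",np.round(c,1),round(r,1))
    for lo,hi in((.045,.06),(.066,.09),(.09,.11)):
        S=W[(d<rs)&(W[:,2]>lo)&(W[:,2]<hi)]
        if len(S)>3:
            k,r=cv2.minEnclosingCircle(S[:,:2].astype(np.float32)*1000); print(lo,hi,len(S),np.round(k,1),round(r,1),S[:,2].max())
    return W
E
python3 - <<'E'
from h import *
for c in("scene","top"):
    p=optics.camera(c); W=measure(p)
    for k in((.62,-.118),(.62,-.023)):
        S=W[np.hypot(W[:,0]-k[0],W[:,1]-k[1])<.035]; print("big",k,S[:,2].max())
    for lo in (.01,):
        S=W[(np.hypot(W[:,0]-.41,W[:,1]+.083)<.035)&(W[:,2]>lo)]; print("candle",S.mean(0))
E
```

```text
3 top n 347 z 0.0354 circle [515.8 -62.1] 43.5
0.045 0.06 33 [535.  -67.3] 14.8 0.0591064733981791
0.066 0.09 45 [535.3 -68.3] 13.0 0.08849176145660377
0.09 0.11 41 [534.9 -66.3] 10.7 0.10638102313426544
big (0.62, -0.118) 0.10144586135625983
big (0.62, -0.023) 0.10233941793515383
candle [ 0.40822625 -0.08361102  0.01501557]
4 top n 784 z 0.0347 circle [517.7 -64.5] 41.9
0.045 0.06 7 [534.8 -64.2] 11.9 0.04773705058068163
0.066 0.09 22 [536.  -69.5] 11.8 0.08452339404755799
0.09 0.11 76 [537.4 -69.9] 11.0 0.1071965161020074
big (0.62, -0.118) 0.10247630766081754
big (0.62, -0.023) 0.10176899441101517
candle [ 0.41053251 -0.08468724  0.01331977]
```

```bash
cat >> h.py <<'E'
from scipy.spatial.transform import Rotation as Ro
def go(x,y,z,yaw):
    s=env.observe(); e=np.array(s["eef_pos"]); r=s["tool_rot"]
    R=Ro.from_euler("xyz",r,degrees=True).as_matrix()
    d=R.T@(np.array([x,y,z])-e)/.5
    dy=(yaw-r[2]+180)%360-180
    print("t",s["time_s"],"pos",e.round(4),"rot",np.round(r,2),"delta",d.round(4),"yaw",round(-dy/360,4),"w",round(s["grip_width"],4),"F",np.round(s["ft_force"],2))
E
python3 -c "
from h import *
go(.545,-.072,.25,-17)"
```

```text
t 0.9 pos [ 0.1903 -0.4893  0.2313] rot [179.99   0.    21.25] delta [ 0.9637 -0.5209 -0.0374] yaw 0.1062 w 0.0855 F [-0.31  0.19 -0.85]
```

{"api": "send_rows", "payload": {"moves": [{"delta_pos": [0.964,-0.521,-0.037],"yaw": 0.106},{"delta_pos": [0.964,-0.521,-0.037],"yaw": 0.106},{"delta_pos": [0.964,-0.521,-0.037],"yaw": 0.106},{"delta_pos": [0.964,-0.521,-0.037],"yaw": 0.106},{"delta_pos": [0.964,-0.521,-0.037],"yaw": 0.106}], "claw": 0.76}}

```text
time_s: 1.4
eef_pos: [0.3393, -0.3148, 0.2393]
tool_rot: [180.0, -0.0, -16.9]
ft_force: [0.8, -1.5, -0.4]
grip_width: 0.012
finger_force: 0.0
```

```bash
python3 -c "
from h import *
go(.545,-.072,.25,-17)"
```

```text
t 1.4 pos [ 0.3393 -0.3148  0.2393] rot [ 1.7997e+02 -3.0000e-02 -1.6910e+01] delta [ 0.2523 -0.5842 -0.0215] yaw 0.0002 w 0.012 F [ 0.83 -1.5  -0.42]
```

{"api": "send_rows", "payload": {"moves": [{"delta_pos": [0.24,-0.56,-0.02]},{"delta_pos": [0.24,-0.56,-0.02]},{"delta_pos": [0.24,-0.56,-0.02]},{"delta_pos": [0.24,-0.56,-0.02]},{"delta_pos": [0.24,-0.56,-0.02]}]}}

```text
invalid input at $.moves[0]: expected keys delta_pos, yaw
```

{"api": "send_rows", "payload": {"moves": [{"delta_pos": [0.04,-0.09,0]},{"delta_pos": [0.04,-0.09,0]},{"delta_pos": [0.04,-0.09,0]}]}}

```text
invalid input at $.moves[0]: expected keys delta_pos, yaw
```

```bash
python3 -c "
from h import *
go(.565,-.078,.13,-17)
p=optics.camera('wrist');save(p,'w1.png');measure(p)
print(-cv2.Rodrigues(p['rvec'])[0].T@np.ravel(p['tvec']))
for n,z in(('stopper',.035),('plinth',0)):
  for r in spotter.landmark_of(p,n)[:3]: print(n,r['location'],r['confidence'],world(p,r['location'],z).round(4))
"
```

```text
t 1.4 pos [ 0.3393 -0.3148  0.2393] rot [ 1.7997e+02 -3.0000e-02 -1.6910e+01] delta [ 0.2939 -0.5845  0.2185] yaw 0.0002 w 0.012 F [ 0.83 -1.5  -0.42]
5 top n 299 z 0.0332 circle [502.1 -94.9] 24.3
[ 0.40547064 -0.3344765   0.38272522]
```

View pics/w1.png

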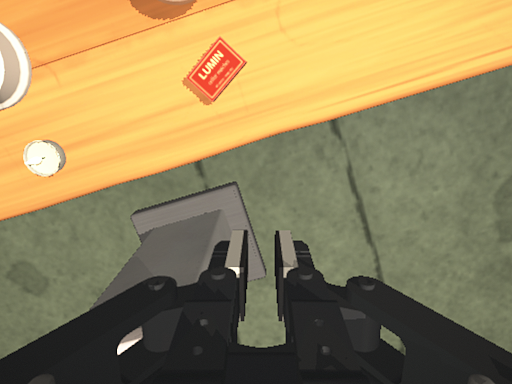

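The wrist camera sits on the tool's +x side and looks past the fingers. I'll turn the tool half round so that it watches the stopper during the push.

{"api": "send_rows", "payload": {"moves": [{"delta_pos": [0.24,-0.56,-0.02],"yaw": -0.45},{"delta_pos": [0.24,-0.56,-0.02],"yaw": -0.45},{"delta_pos": [0.24,-0.56,-0.02],"yaw": -0.45},{"delta_pos": [0.24,-0.56,-0.02],"yaw": -0.45},{"delta_pos": [0.24,-0.56,-0.02],"yaw": -0.45}]}}

```text
time_s: 2.05
eef_pos: [0.4992, -0.1236, 0.2474]
tool_rot: [180.0, 0.0, 26.7]
ft_force: [0.5, -0.4, 0.2]
grip_width: 0.0105
finger_force: 0.0
```

{"api": "send_rows", "payload": {"moves": [{"delta_pos": [0,0,0],"yaw": -0.375},{"delta_pos": [0,0,0],"yaw": -0.375},{"delta_pos": [0,0,0],"yaw": -0.375},{"delta_pos": [0,0,0],"yaw": -0.375},{"delta_pos": [0,0,0],"yaw": -0.375}]}}

```text
time_s: 2.55
eef_pos: [0.4982, -0.1254, 0.2471]
tool_rot: [-180.0, 0.0, 69.7]
ft_force: [-0.7, 0.2, 0.0]
grip_width: 0.0103
finger_force: 0.0
```

{"api": "send_rows", "payload": {"moves": [{"delta_pos": [0,0,0],"yaw": -0.25},{"delta_pos": [0,0,0],"yaw": -0.25},{"delta_pos": [0,0,0],"yaw": -0.25},{"delta_pos": [0,0,0],"yaw": -0.25},{"delta_pos": [0,0,0],"yaw": -0.25}]}}

```text
time_s: 3.05
eef_pos: [0.4982, -0.1254, 0.2471]
tool_rot: [-180.0, 0.0, 112.7]
ft_force: [0.7, -1.1, -0.6]
grip_width: 0.0106
finger_force: 0.0
```

```bash
python3 -c "
from h import *
go(.57,-.082,.23,163)"
```

```text
t 3.05 pos [ 0.4982 -0.1254  0.2471] rot [-1.7997e+02  1.0000e-02  1.1268e+02] delta [0.0248 0.166  0.0341] yaw -0.1398 w 0.0106 F [ 0.74 -1.15 -0.61]
```

{"api": "send_rows", "payload": {"moves": [{"delta_pos": [0.025,0.166,0.034],"yaw": -0.14},{"delta_pos": [0.025,0.166,0.034],"yaw": -0.14},{"delta_pos": [0.025,0.166,0.034],"yaw": -0.14},{"delta_pos": [0.025,0.166,0.034],"yaw": -0.14},{"delta_pos": [0.025,0.166,0.034],"yaw": -0.14}]}}

```text
time_s: 3.55
eef_pos: [0.5705, -0.0822, 0.2296]
tool_rot: [-180.0, -0.0, 155.7]
ft_force: [-0.2, -0.7, 0.9]
grip_width: 0.0106
finger_force: 0.0
```

{"api": "send_rows", "payload": {"moves": [{"delta_pos": [0,0,0],"yaw": -0.02},{"delta_pos": [0,0,0],"yaw": -0.02}]}}

```text
time_s: 3.75
eef_pos: [0.5704, -0.0823, 0.23]
tool_rot: [-180.0, -0.0, 162.6]
ft_force: [-0.1, -0.4, 0.0]
grip_width: 0.0104
finger_force: 0.0
```

```bash
python3 -c "
from h import *
go(.57,-.082,.13,163)
p=optics.camera('wrist');save(p,'w2.png');measure(p)
for n,z in(('stopper',.035),('plinth',0)):
  for r in spotter.landmark_of(p,n)[:3]: print(n,r['location'],r['confidence'],world(p,r['location'],z).round(4))
"
```

```text
t 3.75 pos [ 0.5704 -0.0823  0.23  ] rot [-1.7997e+02 -2.0000e-02  1.6255e+02] delta [0.0008 0.0004 0.2   ] yaw -0.0012 w 0.0104 F [-0.07 -0.39  0.03]
6 top n 4995 z 0.0357 circle [518.2 -65.6] 41.9
0.045 0.06 66 [537.5 -70.8] 15.5 0.04642472783724317
0.066 0.09 117 [537.4 -70.9] 12.5 0.08389326760937629
0.09 0.11 585 [537.7 -70.9] 11.2 0.10704397674531783
stopper [327.2, 191.3] 0.94 [ 0.6193 -0.0252  0.035 ]
stopper [262.6, 130.7] 0.74 [ 0.5395 -0.0705  0.035 ]
stopper [240.7, 209.6] 0.56 [ 0.6114 -0.1173  0.035 ]
plinth [264.1, 107.1] 0.88 [ 0.5196 -0.0624  0.    ]
```

View pics/w2.png

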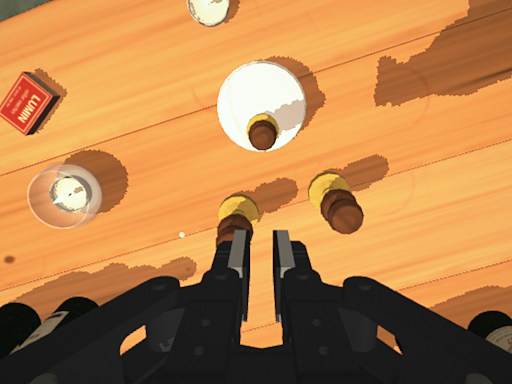

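Plinth centre is (518.2, -65.6) mm and the stopper is at (537.6, -70.9) mm, so the push is about 20 mm along yaw 164.7. At (262,130) in the image the stopper is clear of the large ones.

```bash
python3 -c "
from h import *
go(.5704,-.0799,.05,164.7)"
```

```text
t 3.9 pos [ 0.5704 -0.0817  0.2302] rot [-1.7999e+02 -1.0000e-02  1.6232e+02] delta [0.001  0.0035 0.3603] yaw -0.0066 w 0.0102 F [ 0.33 -0.56  0.14]
```

{"api": "send_rows", "payload": {"moves": [{"delta_pos": [0.001,0.004,0.08],"yaw": -0.006},{"delta_pos": [0.001,0.004,0.16],"yaw": -0.006},{"delta_pos": [0.001,0.004,0.24],"yaw": -0.006},{"delta_pos": [0.001,0.004,0.32],"yaw": -0.006},{"delta_pos": [0.001,0.004,0.36],"yaw": -0.006}]}}

```text
time_s: 4.4
eef_pos: [0.5685, -0.0788, 0.0461]
tool_rot: [-180.0, -0.3, 164.5]
ft_force: [-0.1, 0.9, -0.8]
grip_width: 0.0105
finger_force: 0.0
```

```bash
python3 -c "
from h import *
p=optics.camera('wrist');save(p,'w3.png');measure(p)
W=cloud(p);
# finger tip points
S=W.reshape(-1,3);e=env.observe()['eef_pos'];
m=(np.hypot(S[:,0]-e[0],S[:,1]-e[1])<.035)&(S[:,2]<.12)&(S[:,2]>.035)
print('finger low',S[m].min(0),m.sum())
go(.5704,-.0799,.039,164.7)"
```

```text
7 top n 22287 z 0.0357 circle [518.4 -65.6] 42.1
0.045 0.06 681 [536.5 -70.5] 15.4 0.04819607056679453
0.066 0.09 2203 [546.6 -71.8] 21.8 0.08999142530062411
0.09 0.11 6595 [550.2 -69.8] 23.8 0.10994627789331314
finger low [ 0.53236901 -0.11357628  0.03500157] 17549
t 4.45 pos [ 0.5673 -0.0786  0.0437] rot [-179.96   -0.52  164.55] delta [-0.0067 -0.0009  0.0094] yaw -0.0004 w 0.0102 F [-1.62  0.35 -2.45]
```

View pics/w3.png

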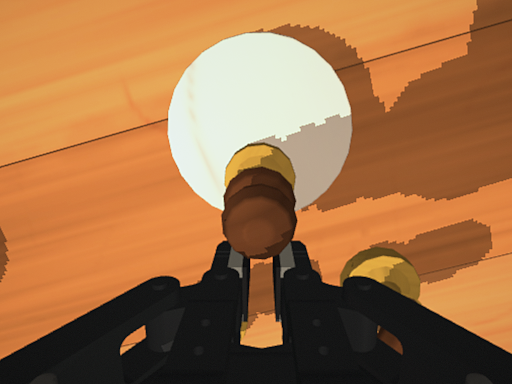

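{"api": "send_rows", "payload": {"moves": [{"delta_pos": [0,0,0],"yaw": 0},{"delta_pos": [0,0,0],"yaw": 0},{"delta_pos": [0,0,0],"yaw": 0}]}}

```text
time_s: 4.75
eef_pos: [0.5718, -0.0792, 0.0526]
tool_rot: [180.0, 0.2, 164.6]
ft_force: [0.2, 0.0, 0.1]
grip_width: 0.0102
finger_force: 0.0
```

```bash
python3 -c "
from h import *
p=optics.camera('wrist');measure(p)
go(.5704,-.0799,.039,164.7)"
```

```text
8 top n 21054 z 0.0357 circle [518.4 -65.5] 42.1
0.045 0.06 561 [543.5 -69.3] 21.4 0.05995386547629491
0.066 0.09 1608 [545.  -69.5] 20.2 0.08998251710582149
0.09 0.11 5369 [547.6 -70. ] 21.2 0.1099838963248021
t 4.8 pos [ 0.5717 -0.0792  0.0523] rot [179.99   0.2  164.66] delta [ 0.0022 -0.0021  0.0266] yaw -0.0001 w 0.0103 F [-1.06  0.03  0.  ]
```

{"api": "send_rows", "payload": {"moves": [{"delta_pos": [0,0,0.006],"yaw": 0},{"delta_pos": [0,0,0.012],"yaw": 0},{"delta_pos": [0,0,0.018],"yaw": 0},{"delta_pos": [0,0,0.022],"yaw": 0},{"delta_pos": [0,0,0.022],"yaw": 0}]}}

```text
time_s: 5.3
eef_pos: [0.5703, -0.0788, 0.0387]
tool_rot: [-180.0, -0.1, 164.7]
ft_force: [-0.7, -0.3, -0.4]
grip_width: 0.0105
finger_force: 0.0
```

```bash
cat >> h.py <<'E'
def brass(p):
    # fit of foot: yellow pixels on foot's top rim z~.044
    hsv=cv2.cvtColor(p["color"],cv2.COLOR_RGB2HSV);W=cloud(p)
    m=(hsv[...,1]>110)&(hsv[...,0]>18)&(hsv[...,0]<35)&(W[...,2]>.037)&(W[...,2]<.055)&(np.hypot(W[...,0]-.518,W[...,1]+.0656)<.045)
    Q=W[m]
    # fit circle r=16 to the outer boundary, side towards tool +x
    from scipy.optimize import least_squares
    pts=cv2.findContours(m.astype(np.uint8),cv2.RETR_EXTERNAL,cv2.CHAIN_APPROX_NONE)[0]
    c=max(pts,key=len)[:,0,:]
    u=np.array([-.965,.26]);P=np.array([W[v,x,:2] for x,v in c])
    t=(P-Q[:,:2].mean(0))@u; P=P[t>np.percentile(t,50)]
    s=least_squares(lambda k:np.hypot(*(P-k).T)-.016,Q[:,:2].mean(0),loss="soft_l1",f_scale=.001)
    print("foot n",m.sum(),"centre",s.x.round(4),"rms",np.sqrt(np.mean(s.fun**2)).round(4),"to centre mm",(1000*(np.array([.5183,-.0656])-s.x)).round(1))
E
python3 -c "
from h import *
p=optics.camera('wrist');save(p,'w4.png');measure(p);brass(p)
go(.5704,-.0799,.039,164.7)"
```

```text
9 top n 24785 z 0.0357 circle [518.1 -65.4] 42.1
0.045 0.06 811 [537.  -70.6] 15.4 0.04898419426237481
0.066 0.09 2893 [546.8 -70.3] 22.0 0.08999940267596727
0.09 0.11 7508 [548.1 -71.3] 21.7 0.10999886227149683
foot n 1700 centre [ 0.5386 -0.0708] rms 0.0033 to centre mm [-20.3   5.2]
t 5.35 pos [ 0.5704 -0.0788  0.039 ] rot [-1.7999e+02 -3.0000e-02  1.6468e+02] delta [-0.0005 -0.0021 -0.    ] yaw -0.0001 w 0.01 F [ 0.74  0.69 -0.46]
```

{"api": "send_rows", "payload": {"moves": [{"delta_pos": [0.004,-0.002,0],"yaw": 0},{"delta_pos": [0.008,-0.002,0],"yaw": 0},{"delta_pos": [0.012,-0.002,0],"yaw": 0},{"delta_pos": [0.016,-0.002,0],"yaw": 0},{"delta_pos": [0.02,-0.002,0],"yaw": 0}]}}

```text
time_s: 5.85
eef_pos: [0.5607, -0.0772, 0.0394]
tool_rot: [-180.0, 0.0, 164.7]
ft_force: [1.1, -0.9, -0.5]
grip_width: 0.0106
finger_force: 0.3
```

{"api": "send_rows", "payload": {"moves": [{"delta_pos": [0.003,0,0],"yaw": 0},{"delta_pos": [0.006,0,0],"yaw": 0},{"delta_pos": [0.009,0,0],"yaw": 0},{"delta_pos": [0.012,0,0],"yaw": 0},{"delta_pos": [0.012,0,0],"yaw": 0}]}}

```text
time_s: 6.35
eef_pos: [0.5548, -0.0756, 0.0393]
tool_rot: [-180.0, 0.0, 164.7]
ft_force: [-0.4, -0.7, 0.6]
grip_width: 0.0104
finger_force: 0.2
```

```bash
python3 -c "
from h import *
p=optics.camera('wrist');save(p,'w5.png');measure(p);brass(p)
go(.5434,-.0725,.039,164.7)
p=optics.camera('top');measure(p)"
```

```text
10 top n 21313 z 0.0357 circle [518.2 -65.3] 42.1
0.045 0.06 1104 [536.5 -70.5] 22.7 0.059989195261549666
0.066 0.09 4205 [543.8 -71.1] 36.3 0.08999968514157092
0.09 0.11 12824 [543.8 -67.8] 40.1 0.10999441334174477
foot n 1970 centre [ 0.5307 -0.0687] rms 0.0036 to centre mm [-12.4   3.1]
t 6.4 pos [ 0.5548 -0.0756  0.0393] rot [-179.99   -0.    164.68] delta [ 0.0236 -0.0001  0.0006] yaw -0.0001 w 0.0102 F [-0.37 -0.07 -0.09]
11 top n 490 z 0.0348 circle [518.4 -65.1] 41.7
0.045 0.06 19 [529.  -67.2] 15.0 0.04838643801965412
0.066 0.09 20 [536.9 -59.5] 22.6 0.08938037893509025
0.09 0.11 59 [545.7 -71.5] 36.7 0.10943958569153063
```

View pics/w5.png

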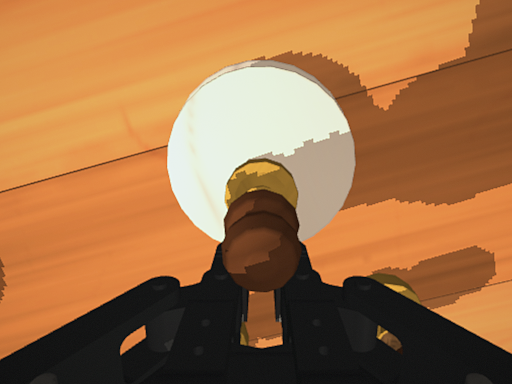

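The stopper is upright and nested between the fingertips, with about 12 mm still to go.

{"api": "send_rows", "payload": {"moves": [{"delta_pos": [0.003,0,0],"yaw": 0},{"delta_pos": [0.007,0,0],"yaw": 0},{"delta_pos": [0.011,0,0],"yaw": 0},{"delta_pos": [0.015,0,0],"yaw": 0},{"delta_pos": [0.019,0,0],"yaw": 0}]}}

```text
time_s: 6.95
eef_pos: [0.5456, -0.0731, 0.0393]
tool_rot: [-180.0, 0.0, 164.7]
ft_force: [1.1, -0.8, 0.3]
grip_width: 0.0102
finger_force: 0.4
```

{"api": "send_rows", "payload": {"moves": [{"delta_pos": [0.002,0,0],"yaw": 0},{"delta_pos": [0.002,0,0],"yaw": 0}]}}

```text
time_s: 7.15
eef_pos: [0.5446, -0.0728, 0.0393]
tool_rot: [-180.0, -0.0, 164.7]
ft_force: [0.8, -0.9, 0.4]
grip_width: 0.0103
finger_force: 0.2
```

```bash
python3 -c "
from h import *
p=optics.camera('wrist');save(p,'w6.png');measure(p);brass(p)
go(.5434,-.0725,.039,164.7)
p=optics.camera('scene');measure(p)"
```

```text
12 top n 18044 z 0.0357 circle [518.4 -65.5] 41.9
0.045 0.06 1116 [529.9 -69.8] 26.6 0.059970950953085925
0.066 0.09 4455 [533.7 -69.6] 38.0 0.08999864603318364
0.09 0.11 16211 [533.9 -65.3] 45.9 0.10999476992837541
foot n 1964 centre [ 0.5205 -0.066 ] rms 0.0032 to centre mm [-2.2  0.4]
t 7.2 pos [ 0.5446 -0.0728  0.0393] rot [-1.7999e+02 -1.0000e-02  1.6468e+02] delta [ 0.0025 -0.0001  0.0005] yaw -0.0001 w 0.0106 F [ 0.08 -0.9  -0.17]
13 top n 308 z 0.0354 circle [515.  -63.8] 43.5
0.045 0.06 68 [527.2 -58.2] 24.9 0.059551792019497556
0.066 0.09 96 [537.7 -68.3] 35.0 0.08988810052119411
0.09 0.11 159 [533.5 -65.1] 45.0 0.10993086870948428
```

{"api": "send_rows", "payload": {"moves": [{"delta_pos": [0.0025,0,0],"yaw": 0},{"delta_pos": [0.0025,0,0],"yaw": 0},{"delta_pos": [-0.01,0,0],"yaw": 0},{"delta_pos": [-0.03,0,0],"yaw": 0},{"delta_pos": [-0.05,0,0],"yaw": 0}]}}

```text
time_s: 7.75
eef_pos: [0.5694, -0.0796, 0.0392]
tool_rot: [-180.0, -0.0, 164.7]
ft_force: [0.7, -0.2, -0.1]
grip_width: 0.0102
finger_force: 0.0
```

{"api": "send_rows", "payload": {"moves": [{"delta_pos": [0,0,-0.02],"yaw": 0},{"delta_pos": [0,0,-0.08],"yaw": 0},{"delta_pos": [0,0,-0.16],"yaw": 0},{"delta_pos": [0,0,-0.24],"yaw": 0},{"delta_pos": [0,0,-0.32],"yaw": 0}]}}

```text
time_s: 8.25
eef_pos: [0.5684, -0.0793, 0.2016]
tool_rot: [-180.0, 0.0, 164.7]
ft_force: [1.3, 0.0, -0.3]
grip_width: 0.01
finger_force: 0.0
```

{"api": "send_rows", "payload": {"moves": [{"delta_pos": [0,0,-0.04],"yaw": 0},{"delta_pos": [0,0,-0.06],"yaw": 0},{"delta_pos": [0,0,-0.06],"yaw": 0},{"delta_pos": [0,0,-0.06],"yaw": 0}]}}

```text
time_s: 8.65
eef_pos: [0.5683, -0.0793, 0.2277]
tool_rot: [-180.0, -0.1, 164.7]
ft_force: [0.1, 0.1, 0.5]
grip_width: 0.0101
finger_force: 0.0
```

```bash
python3 -c "
from h import *
p=optics.camera('wrist');save(p,'w7.png');measure(p,rs=.03);brass(p)
go(.5704,-.0799,.05,164.7)
p=optics.camera('top');measure(p,rs=.03)"
```

```text
14 top n 5049 z 0.0357 circle [518.1 -65.6] 41.9
0.045 0.06 54 [518.5 -65.6] 15.5 0.04612533954522939
0.066 0.09 86 [518.6 -65.6] 12.7 0.08286641078629454
0.09 0.11 625 [518.6 -65.7] 11.2 0.10621937254339318
foot n 126 centre [ 0.5209 -0.066 ] rms 0.0009 to centre mm [-2.6  0.4]
t 8.7 pos [ 0.5682 -0.0793  0.2273] rot [-179.98   -0.19  164.68] delta [-5.700e-03  1.000e-04  3.545e-01] yaw -0.0001 w 0.0105 F [-0.63  0.71 -0.88]
15 top n 281 z 0.0349 circle [535.1 -75.8] 35.1
0.066 0.09 5 [524.6 -54.8] 4.1 0.08035099978578729
0.09 0.11 48 [519.1 -64.8] 10.0 0.10564257076656475
```

View pics/w7.png

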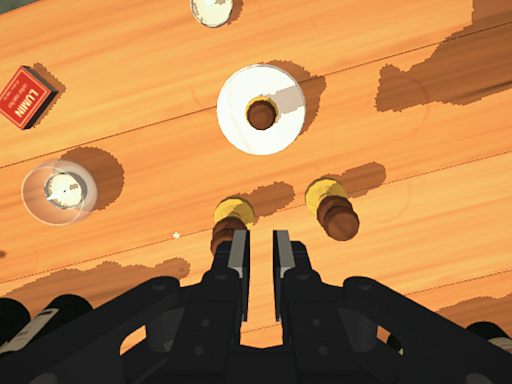

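The stopper now stands upright at (262,112), in the middle of the plinth: (518.6, -65.6) mm against the plinth centre at (518.1, -65.6) mm. The plinth and the things around it haven't moved, and the gripper is clear, so I'm handing in.

```bash
python3 -c "
from h import *
print(env.hand_in())"
```

```text
the job is handed in; nothing more can be done
None
```

The small stopper is standing upright within about 0.5 mm of the plinth's centre, with the plinth and everything around it unmoved, and the job was handed in at about 9 s.

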